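Scoop rollers from the picking bin into the round tub

TASK

Take the hand scoop, scoop at least three of the five white rollers out of the blue picking bin and tip them into the round white tub; rollers you do not deliver stay in the bin, none may lie anywhere else. Move the rollers with the scoop only, never touching them with the gripper, and do not knock or shift the tub or the other things on the bench. Finish with the scoop put down flat on the bench.

Things in the scene. Friction and masses are not known exactly. Their poses are not given: they have to be found in the camera images.
- scoop_grip (a point): Loose aluminium hand scoop (105 long, 104 wide, 106 mm high, 160 g), lying flat on the bench left or right of the bin. Point: centre of its upright black grip, a block 34 mm long (x), 16 mm thick (y, flat faces to pinch), 62 mm high (44 to 106 mm above the pan's underside); the point is 82 mm above the underside. x: to the open nose, y: across, z: up. A 12 mm wide strip close behind the grip ties it to the pan.
- scoop_lip (a point): Middle of the scoop's straight front edge, on the pan's underside: 85 mm ahead (+x) of and 82 mm below scoop_grip; same axes. Pan floor flat, 2 mm thick, 104 mm wide; side walls 26 mm high, 3 mm thick, ending 22 mm behind this edge; back wall 32 mm high, 98 to 100 mm behind this edge, with the tie strip reaching 106 mm behind it. No wall in front.
- bin: Blue open picking bin, fixed, floor 300 (x) by 130 mm (y) outside, walls and floor 5 mm thick, 50 mm high; inside 120 mm wide, floor from -155 to +135 mm in x. The far (+x) wall leans outwards 30 deg, up to x = 165 mm at its rim. Origin: on the bench under it, on its centre line. x points away from the robot, yaw within 0.25 rad. The rollers lie at x > -35 mm; the near end is clear.
- tub: Round white open tub, loose, 350 g, 148 mm across at the rim, 132 mm at the foot, 70 mm high, walls 4 mm, on the other side of the bin from the scoop. Origin: centre of its underside, z up.
- roller1_c (a point): White plastic roller with round ends and a black band round its middle, 26 mm in diameter, 44 mm long, about 30 g, slippery (friction about 0.3), lying on the bin's floor. This point: its centre; x is its long axis. All five are alike; it rolls and slides freely.
- roller2_c (a point): White plastic roller with round ends and a black band round its middle, 26 mm in diameter, 44 mm long, about 30 g, slippery (friction about 0.3), lying on the bin's floor. This point: its centre; x is its long axis. All five are alike; it rolls and slides freely.
- roller3_c (a point): White plastic roller with round ends and a black band round its middle, 26 mm in diameter, 44 mm long, about 30 g, slippery (friction about 0.3), lying on the bin's floor. This point: its centre; x is its long axis. All five are alike; it rolls and slides freely.
- roller4_c (a point): White plastic roller with round ends and a black band round its middle, 26 mm in diameter, 44 mm long, about 30 g, slippery (friction about 0.3), lying on the bin's floor. This point: its centre; x is its long axis. All five are alike; it rolls and slides freely.
- roller5_c (a point): White plastic roller with round ends and a black band round its middle, 26 mm in diameter, 44 mm long, about 30 g, slippery (friction about 0.3), lying on the bin's floor. This point: its centre; x is its long axis. All five are alike; it rolls and slides freely.
- bottle: Bystander: white bottle with a blue cap, 56 mm in diameter, 190 mm tall, standing just beside the bin, between it and the scoop or the tub. Origin: centre of its underside.
- jar: Bystander: jar with a black cap, 58 mm in diameter, 100 mm tall, standing just beside the bin, on the side where the bottle is not. Origin: centre of its underside.
- housing: Bystander: finned aluminium housing, 120 by 90 mm, 37 mm high, on the bench beyond. Origin: centre of its underside.
- kit_tray: Bystander: square white tray with four compartments, 120 by 120 mm, 50 mm high; not the target. Origin: centre of its underside.
Not all that is in view belongs to the job. Leave any green or yellow look-alike of the part that bears scoop_grip alone.

How it is judged:
On the way, in this order (a step that is already met when the one before it is completed fails the run):
1. at least one roller is carried in the scoop, lifted clear above the bin's rim (((x of roller1_c in the frame of scoop_grip between -0.03 and 0.1 m and y of roller1_c in the frame of scoop_grip between -0.05 and 0.05 m and z of roller1_c in the frame of scoop_grip between -0.085 and -0.02 m and height (world z) of roller1_c above 0.075 m) or (x of roller2_c in the frame of scoop_grip between -0.03 and 0.1 m and y of roller2_c in the frame of scoop_grip between -0.05 and 0.05 m and z of roller2_c in the frame of scoop_grip between -0.085 and -0.02 m and height (world z) of roller2_c above 0.075 m) or (x of roller3_c in the frame of scoop_grip between -0.03 and 0.1 m and y of roller3_c in the frame of scoop_grip between -0.05 and 0.05 m and z of roller3_c in the frame of scoop_grip between -0.085 and -0.02 m and height (world z) of roller3_c above 0.075 m) or (x of roller4_c in the frame of scoop_grip between -0.03 and 0.1 m and y of roller4_c in the frame of scoop_grip between -0.05 and 0.05 m and z of roller4_c in the frame of scoop_grip between -0.085 and -0.02 m and height (world z) of roller4_c above 0.075 m) or (x of roller5_c in the frame of scoop_grip between -0.03 and 0.1 m and y of roller5_c in the frame of scoop_grip between -0.05 and 0.05 m and z of roller5_c in the frame of scoop_grip between -0.085 and -0.02 m and height (world z) of roller5_c above 0.075 m))), for 0.2 s.
2. at least three rollers are in the round tub ((((horizontal distance between roller1_c and tub below 0.068 m and z of roller1_c in the frame of tub between 0 and 0.07 m) and (horizontal distance between roller2_c and tub below 0.068 m and z of roller2_c in the frame of tub between 0 and 0.07 m) and (horizontal distance between roller3_c and tub below 0.068 m and z of roller3_c in the frame of tub between 0 and 0.07 m)) or ((horizontal distance between roller1_c and tub below 0.068 m and z of roller1_c in the frame of tub between 0 and 0.07 m) and (horizontal distance between roller2_c and tub below 0.068 m and z of roller2_c in the frame of tub between 0 and 0.07 m) and (horizontal distance between roller4_c and tub below 0.068 m and z of roller4_c in the frame of tub between 0 and 0.07 m)) or ((horizontal distance between roller1_c and tub below 0.068 m and z of roller1_c in the frame of tub between 0 and 0.07 m) and (horizontal distance between roller2_c and tub below 0.068 m and z of roller2_c in the frame of tub between 0 and 0.07 m) and (horizontal distance between roller5_c and tub below 0.068 m and z of roller5_c in the frame of tub between 0 and 0.07 m)) or ((horizontal distance between roller1_c and tub below 0.068 m and z of roller1_c in the frame of tub between 0 and 0.07 m) and (horizontal distance between roller3_c and tub below 0.068 m and z of roller3_c in the frame of tub between 0 and 0.07 m) and (horizontal distance between roller4_c and tub below 0.068 m and z of roller4_c in the frame of tub between 0 and 0.07 m)) or ((horizontal distance between roller1_c and tub below 0.068 m and z of roller1_c in the frame of tub between 0 and 0.07 m) and (horizontal distance between roller3_c and tub below 0.068 m and z of roller3_c in the frame of tub between 0 and 0.07 m) and (horizontal distance between roller5_c and tub below 0.068 m and z of roller5_c in the frame of tub between 0 and 0.07 m)) or ((horizontal distance between roller1_c and tub below 0.068 m and z of roller1_c in the frame of tub between 0 and 0.07 m) and (horizontal distance between roller4_c and tub below 0.068 m and z of roller4_c in the frame of tub between 0 and 0.07 m) and (horizontal distance between roller5_c and tub below 0.068 m and z of roller5_c in the frame of tub between 0 and 0.07 m)) or ((horizontal distance between roller2_c and tub below 0.068 m and z of roller2_c in the frame of tub between 0 and 0.07 m) and (horizontal distance between roller3_c and tub below 0.068 m and z of roller3_c in the frame of tub between 0 and 0.07 m) and (horizontal distance between roller4_c and tub below 0.068 m and z of roller4_c in the frame of tub between 0 and 0.07 m)) or ((horizontal distance between roller2_c and tub below 0.068 m and z of roller2_c in the frame of tub between 0 and 0.07 m) and (horizontal distance between roller3_c and tub below 0.068 m and z of roller3_c in the frame of tub between 0 and 0.07 m) and (horizontal distance between roller5_c and tub below 0.068 m and z of roller5_c in the frame of tub between 0 and 0.07 m)) or ((horizontal distance between roller2_c and tub below 0.068 m and z of roller2_c in the frame of tub between 0 and 0.07 m) and (horizontal distance between roller4_c and tub below 0.068 m and z of roller4_c in the frame of tub between 0 and 0.07 m) and (horizontal distance between roller5_c and tub below 0.068 m and z of roller5_c in the frame of tub between 0 and 0.07 m)) or ((horizontal distance between roller3_c and tub below 0.068 m and z of roller3_c in the frame of tub between 0 and 0.07 m) and (horizontal distance between roller4_c and tub below 0.068 m and z of roller4_c in the frame of tub between 0 and 0.07 m) and (horizontal distance between roller5_c and tub below 0.068 m and z of roller5_c in the frame of tub between 0 and 0.07 m)))), for 0.2 s.
At the end, for the whole second after the job is handed in: At least three of the five rollers lie in the round tub (centre within 68 mm of its axis, below the rim), each other one in the bin or tub, all at rest; the tub upright (0.12 rad); the scoop at rest flat (0.15 rad) on the bench itself, outside the bin ((((horizontal distance between roller1_c and tub below 0.068 m and z of roller1_c in the frame of tub between 0 and 0.07 m) and (horizontal distance between roller2_c and tub below 0.068 m and z of roller2_c in the frame of tub between 0 and 0.07 m) and (horizontal distance between roller3_c and tub below 0.068 m and z of roller3_c in the frame of tub between 0 and 0.07 m)) or ((horizontal distance between roller1_c and tub below 0.068 m and z of roller1_c in the frame of tub between 0 and 0.07 m) and (horizontal distance between roller2_c and tub below 0.068 m and z of roller2_c in the frame of tub between 0 and 0.07 m) and (horizontal distance between roller4_c and tub below 0.068 m and z of roller4_c in the frame of tub between 0 and 0.07 m)) or ((horizontal distance between roller1_c and tub below 0.068 m and z of roller1_c in the frame of tub between 0 and 0.07 m) and (horizontal distance between roller2_c and tub below 0.068 m and z of roller2_c in the frame of tub between 0 and 0.07 m) and (horizontal distance between roller5_c and tub below 0.068 m and z of roller5_c in the frame of tub between 0 and 0.07 m)) or ((horizontal distance between roller1_c and tub below 0.068 m and z of roller1_c in the frame of tub between 0 and 0.07 m) and (horizontal distance between roller3_c and tub below 0.068 m and z of roller3_c in the frame of tub between 0 and 0.07 m) and (horizontal distance between roller4_c and tub below 0.068 m and z of roller4_c in the frame of tub between 0 and 0.07 m)) or ((horizontal distance between roller1_c and tub below 0.068 m and z of roller1_c in the frame of tub between 0 and 0.07 m) and (horizontal distance between roller3_c and tub below 0.068 m and z of roller3_c in the frame of tub between 0 and 0.07 m) and (horizontal distance between roller5_c and tub below 0.068 m and z of roller5_c in the frame of tub between 0 and 0.07 m)) or ((horizontal distance between roller1_c and tub below 0.068 m and z of roller1_c in the frame of tub between 0 and 0.07 m) and (horizontal distance between roller4_c and tub below 0.068 m and z of roller4_c in the frame of tub between 0 and 0.07 m) and (horizontal distance between roller5_c and tub below 0.068 m and z of roller5_c in the frame of tub between 0 and 0.07 m)) or ((horizontal distance between roller2_c and tub below 0.068 m and z of roller2_c in the frame of tub between 0 and 0.07 m) and (horizontal distance between roller3_c and tub below 0.068 m and z of roller3_c in the frame of tub between 0 and 0.07 m) and (horizontal distance between roller4_c and tub below 0.068 m and z of roller4_c in the frame of tub between 0 and 0.07 m)) or ((horizontal distance between roller2_c and tub below 0.068 m and z of roller2_c in the frame of tub between 0 and 0.07 m) and (horizontal distance between roller3_c and tub below 0.068 m and z of roller3_c in the frame of tub between 0 and 0.07 m) and (horizontal distance between roller5_c and tub below 0.068 m and z of roller5_c in the frame of tub between 0 and 0.07 m)) or ((horizontal distance between roller2_c and tub below 0.068 m and z of roller2_c in the frame of tub between 0 and 0.07 m) and (horizontal distance between roller4_c and tub below 0.068 m and z of roller4_c in the frame of tub between 0 and 0.07 m) and (horizontal distance between roller5_c and tub below 0.068 m and z of roller5_c in the frame of tub between 0 and 0.07 m)) or ((horizontal distance between roller3_c and tub below 0.068 m and z of roller3_c in the frame of tub between 0 and 0.07 m) and (horizontal distance between roller4_c and tub below 0.068 m and z of roller4_c in the frame of tub between 0 and 0.07 m) and (horizontal distance between roller5_c and tub below 0.068 m and z of roller5_c in the frame of tub between 0 and 0.07 m))) and ((horizontal distance between roller1_c and tub below 0.068 m and z of roller1_c in the frame of tub between 0 and 0.07 m) or (x of roller1_c in the frame of bin between -0.158 and 0.165 m and y of roller1_c in the frame of bin between -0.063 and 0.063 m and height (world z) of roller1_c below 0.06 m)) and ((horizontal distance between roller2_c and tub below 0.068 m and z of roller2_c in the frame of tub between 0 and 0.07 m) or (x of roller2_c in the frame of bin between -0.158 and 0.165 m and y of roller2_c in the frame of bin between -0.063 and 0.063 m and height (world z) of roller2_c below 0.06 m)) and ((horizontal distance between roller3_c and tub below 0.068 m and z of roller3_c in the frame of tub between 0 and 0.07 m) or (x of roller3_c in the frame of bin between -0.158 and 0.165 m and y of roller3_c in the frame of bin between -0.063 and 0.063 m and height (world z) of roller3_c below 0.06 m)) and ((horizontal distance between roller4_c and tub below 0.068 m and z of roller4_c in the frame of tub between 0 and 0.07 m) or (x of roller4_c in the frame of bin between -0.158 and 0.165 m and y of roller4_c in the frame of bin between -0.063 and 0.063 m and height (world z) of roller4_c below 0.06 m)) and ((horizontal distance between roller5_c and tub below 0.068 m and z of roller5_c in the frame of tub between 0 and 0.07 m) or (x of roller5_c in the frame of bin between -0.158 and 0.165 m and y of roller5_c in the frame of bin between -0.063 and 0.063 m and height (world z) of roller5_c below 0.06 m)) and linear speed of each of roller1, roller2, roller3, roller4, roller5 below 0.1 m/s and angle between scoop_grip's own z axis and vertical below 0.15 rad and height (world z) of scoop_grip between 0.074 and 0.09 m and linear speed of scoop below 0.03 m/s and angle between tub's own z axis and vertical below 0.12 rad and not (x of scoop_grip in the frame of bin between -0.17 and 0.15 m and y of scoop_grip in the frame of bin between -0.075 and 0.075 m)); the robot touches nothing.
It fails at once if the gripper's fingers touch a roller (contact force between the fingers and roller1 above 0.5 N or contact force between the fingers and roller2 above 0.5 N or contact force between the fingers and roller3 above 0.5 N or contact force between the fingers and roller4 above 0.5 N or contact force between the fingers and roller5 above 0.5 N).
It fails at once if the tub or a bystander is shifted by more than 30 mm (distance of any of tub, bottle, jar, housing, kit_tray from where it was at the start of the episode above 0.03 m).
It fails at once if a bystander is knocked over (angle between any of tub, bottle, jar, housing, kit_tray's own z axis and vertical above 0.4 rad).
It also fails if it takes over 72 s, if anything falls off the work surface, if the arm or the gripper's body presses on something with over 40 N, if the wrist force passes 120 N, or if a joint passes its speed limit or range.

ROBOT

A 6-joint arm with a two-finger parallel gripper is mounted at the origin on the work surface. World frame = base frame: x ahead of the robot, y to its left, z up, the work surface at z = 0. Lengths are in m, angles in rad, forces in N, time in s.
With the tool pointing down it reaches from about 0.35 to 0.775 m from the base axis. Payload 7.3 kg.
Tool frame: the origin (TCP) lies between the finger pads; the fingertips stand 17 mm ahead of it and the grasp point (between the pads) lies 2 mm behind it; z points along the fingers, y is the line along which they close (so a half turn about z gives the same grasp; the last joint's range is limited). The gripper opens to 92 mm and grips with 3 to 60 N. Pads are 19 mm wide; open, the fingers measure 130 mm over their backs; the gripper's body (75 mm by 190 mm) begins 47 mm behind the grasp point.
Start: joints at [1.02, 0.342, 1.524, -0, 1.275, -0.146], TCP at [0.207, 0.483, 0.244] pointing down, gripper open.
Joint ranges: [-2.53, 2.53], [-0.77, 2.02], [0.04, 2.7], [-1, 4.14], [0.28, 2.66], [-3.11, 3.11]. Speed limits (rad/s): [2.57, 2.57, 3.14, 3.14, 3.14, 3.14].

INTERFACE

Orientations are given as [roll, pitch, yaw] about the fixed x, y, z axes, in that order (R = Rz(yaw) Ry(pitch) Rx(roll)).
In Python, from cell import robot, optics gives the robot as it stands.
- The arm moves only by the tool play_rows, never from a script. Its argument "rows" is a list of rows, each a list of 7 numbers: the shift along the tool's x, y, z in cm, then the turn, a rotation vector about the tool's x, y, z in rad, then the opening, from 0 (shut) to 1 (fully open). In form: [[tx, ty, tz, wx, wy, wz, grip], ...]. A call has 1 to 20 rows; each row is the pose to reach, as a shift and turn from the pose commanded when the call began, along the tool's axes at that moment; what a row does not reach only later rows make up. A row lasts 1/10 s, in which the tool goes at most 50 mm and 8.59 degrees, less where a joint would pass 70% of its speed; a pose out of reach is approached as far as the arm can. A call with a gripper value outside its range is refused whole. The fingers move at their own pace and stop on an object; "squeeze" is the grip in N (left out, the last holds). Time passes only in rows, so rows that repeat a pose let the fingers close. It gives the time, the measured TCP pose, the force, the opening and the grip force at its end, in the units of the state.
- robot.observe(): the state, without advancing time (a new reading comes with each control period).
- optics.read_camera(name): name is "scene" or "top"; returns (picture, depth): 480x640x3 uint8, red, green, blue; 480x640 float32, m along the optical axis (not along the pixel's ray), 0 where there is no reading.
- optics.camera_model(name): a dict with "fx", "fy", "cx", "cy" (pixels), "dist" ([k1, k2, p1, p2, k3] as OpenCV has them; the pictures are not rectified), "origin" and "rotation" of the camera in the world. Camera axes: x right, y up, looking along -z (the intrinsics and any distortion apply to the point x, -y, -z); pixel columns grow to the right and rows downward; lengths in m; the calibration is good to about 2 mm. A picture is of the moment at which its call begins. camera_model takes no time and is no camera call.
- robot.hand_in(): hands the job in; it is judged then, once.
The state is a dict: "time": time; "qpos": joint angles; "qvel": joint speeds; "joint_efforts": joint torques, N m; "tool_pos": TCP position; "tool_rot": TCP orientation; "contact_force": force on the tool from outside, world axes, zero at the start; "torque": the same for the moment, N m; "opening": finger opening in m; "grip_force": force on a finger pad.
Only numpy, scipy, OpenCV 4.12 (cv2) and the standard library are available. Lean on these libraries where they do the work, as an engineer would, in place of code of your own. Each camera call takes 0.05 s, during which the arm holds its last target. There are 200 camera calls.

## Working session

There is one attempt and no reset: what is moved stays moved. The work goes in short steps, Python scripts to look and compute and a tool call to move; the robot and the scene stay as the last step left them, time stands still between calls to the robot, and variables do not carry over. Pictures are saved under pics/ and viewed, at most 10 in all, crops included, and the job is handed in when it is done.

Besides the shell and the picture viewer there is one more tool, called after "Emit:" as name([rows], argument=value, ...), one row to a line, values as JSON. play_rows: Moves the arm, as the interface text tells. Its arguments: {"type":"object","properties":{"rows":{"type":"array"},"squeeze":{"type":"number"}},"required":["rows"]}

```bash
mkdir -p pics; ls; python3 - <<'E'
from cell import robot, optics
import cv2, numpy as np
for n in ("scene","top"):
    p,d=optics.read_camera(n); m=optics.camera_model(n)
    cv2.imwrite(f"pics/{n}0.png",p[:,:,::-1]); np.savez(f"{n}0.npz",p=p,d=d)
    print(n,{k:np.round(v,4).tolist() for k,v in m.items()}, (d>0).mean())
print(robot.observe())
E
```

```text
pics
scene {'fx': 438.4882, 'fy': 438.4882, 'cx': 320.7376, 'cy': 237.8592, 'dist': [0.0119, 0.0, 0.0, 0.0, 0.0], 'origin': [1.3567, 0.2574, 0.8447], 'rotation': [0.8544, -0.0048, 1.9331]} 0.995986328125
top {'fx': 475.1366, 'fy': 475.1366, 'cx': 316.9421, 'cy': 236.221, 'dist': [0.0333, 0.0, 0.0, 0.0, 0.0], 'origin': [0.3261, -0.0762, 1.1087], 'rotation': [0.1863, -0.0015, -1.5869]} 0.9960026041666666
{'time': 0.1, 'qpos': array([ 1.02004084e+00,  3.42631186e-01,  1.52490488e+00,  6.26056772e-06,
        1.27536250e+00, -1.46020393e-01]), 'qvel': array([ 3.34035945e-05, -1.74316343e-03, -1.86241406e-03,  1.67199300e-03,
       -1.68384450e-03, -1.42119179e-03]), 'joint_efforts': array([ 1.02343649e-03, -4.32004845e+01, -2.44693708e+01,  7.17431470e-02,
        5.28009573e-02, -5.50246671e-05]), 'tool_pos': array([0.20654955, 0.48231172, 0.24313157]), 'tool_rot': array([-3.14030150e+00, -1.95937116e-04,  2.73685561e+00]), 'contact_force': array([ 0.06643863, -0.76392798, -0.0676757 ]), 'torque': array([-0.01741365,  0.01821792,  0.02783401]), 'grip_force': 0.0, 'opening': 0.09210187645874522}
```

View pics/scene0.png

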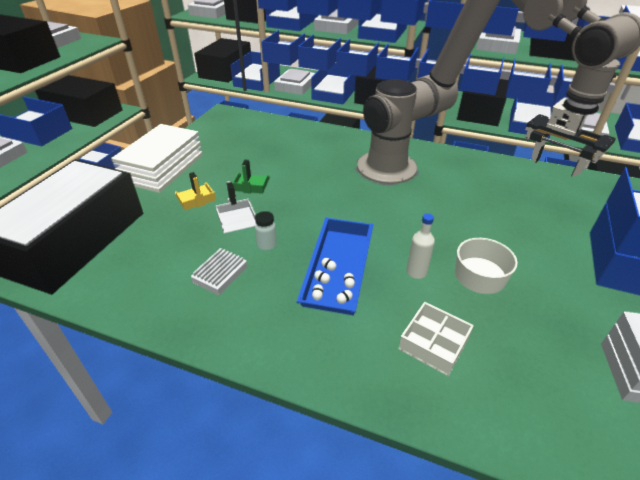

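View pics/top0.png

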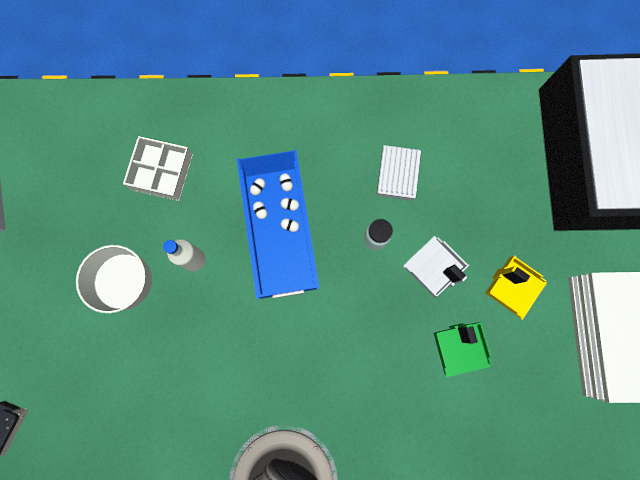

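The top view shows the scoop pan at (437,266) with its grip at (454,273), the tub at (114,280) and the bottle cap at (172,246). The jar is at (380,230), the bin runs between (238,155) and (318,292), and its rollers are around (257–290,182–225). The scene view agrees.

```bash
cat > h.py <<'E'
import numpy as np, cv2
from cell import robot, optics
from scipy.spatial.transform import Rotation as R
def cloud(n,d):
    m=optics.camera_model(n); K=np.array([[m['fx'],0,m['cx']],[0,m['fy'],m['cy']],[0,0,1]])
    v,u=np.mgrid[0:480,0:640]; uv=np.stack([u,v],-1).reshape(-1,1,2).astype(float)
    xy=cv2.undistortPoints(uv,K,np.array(m['dist'])).reshape(480,640,2)
    c=np.stack([xy[...,0]*d,-xy[...,1]*d,-d],-1)
    return c@R.from_euler('xyz',m['rotation']).as_matrix().T+np.array(m['origin'])
def ray(n,px,z):
    m=optics.camera_model(n); K=np.array([[m['fx'],0,m['cx']],[0,m['fy'],m['cy']],[0,0,1]])
    xy=cv2.undistortPoints(np.array(px,float).reshape(-1,1,2),K,np.array(m['dist']))[:,0]
    r=np.c_[xy[:,0],-xy[:,1],-np.ones(len(xy))]@R.from_euler('xyz',m['rotation']).as_matrix().T
    o=np.array(m['origin']); return o+r*((z-o[2])/r[:,2])[:,None]
E
python3 - <<'E'
from h import *
D={n:np.load(n+"0.npz") for n in("scene","top")}
np.set_printoptions(precision=4,suppress=True)
for n in D:
    p=D[n]['p'].astype(int); d=D[n]['d']; W=cloud(n,d); hsv=cv2.cvtColor(D[n]['p'],cv2.COLOR_RGB2HSV).astype(int)
    z=W[...,2]
    def circ(x0,x1,y0,y1,zlo,zhi,extra=True):
        m=(W[...,0]>x0)&(W[...,0]<x1)&(W[...,1]>y0)&(W[...,1]<y1)&(z>zlo)&(z<zhi)&extra
        q=W[m]; 
        if len(q)<5: return None
        (c,r)=cv2.minEnclosingCircle(q[:,:2].astype(np.float32)); return np.array(c),r,q.mean(0),len(q),q[:,2].max()
    print(n,'bench z',np.median(z[(hsv[...,0]>50)&(hsv[...,0]<90)&(hsv[...,1]>80)]))
    print('tub rim',circ(.2,.6,.2,.5,.062,.078))
    print('bottle',circ(.3,.6,.1,.23,.12,.2)); print('jar',circ(.3,.6,-.3,-.1,.085,.11))
    blk=(p.max(-1)<70)
    print('grip',circ(.3,.6,-.5,-.2,.098,.115,blk))
    m=(W[...,0]>.25)&(W[...,0]<.65)&(W[...,1]>-.5)&(W[...,1]<-.2)&(z>.098)&(z<.112)
    l,nn=cv2.connectedComponents(m.astype(np.uint8))[0:2]
    for i in range(1,l):
        k=nn==i
        if k.sum()>10: print(' top comp',k.sum(),W[k].mean(0),cv2.minAreaRect(W[k][:,:2].astype(np.float32)))
    # pan of scoop: low sat, z 0..0.035
    wht=(hsv[...,1]<50)&(p.min(-1)>90)
    m=wht&(W[...,0]>.33)&(W[...,0]<.55)&(W[...,1]>-.42)&(W[...,1]<-.24)&(z>-.005)&(z<.045)
    print('pan',m.sum(),W[m].mean(0),cv2.minAreaRect(W[m][:,:2].astype(np.float32)))
    blue=(hsv[...,0]>105)&(hsv[...,0]<130)&(hsv[...,1]>120)&(W[...,0]>.2)&(W[...,0]<.75)&(abs(W[...,1])<.18)
    m=blue&(z>.04)&(z<.06); print('bin rim',m.sum(),cv2.minAreaRect(W[m][:,:2].astype(np.float32)),np.median(z[m]))
    m=blue&(z>-.005)&(z<.012); print('bin floor',m.sum(),cv2.minAreaRect(W[m][:,:2].astype(np.float32)),np.median(z[m]))
    m=wht&(W[...,0]>.3)&(W[...,0]<.7)&(abs(W[...,1])<.12)&(z>.018)&(z<.045)
    cv2.imwrite(f'm_{n}.png',m.astype(np.uint8)*255)
    l,nn,st,ce=cv2.connectedComponentsWithStats(m.astype(np.uint8))
    for i in range(1,l):
        if st[i,4]>5: print(' roller blob',st[i,4],ce[i],W[nn==i].mean(0))
E
```

```text
scene bench z 0.0002754720532188726
tub rim (array([0.4585, 0.3172]), 0.12919244170188904, array([0.4449, 0.3504, 0.0681]), 551, np.float64(0.07787584486216959))
bottle (array([0.4884, 0.2062]), 0.025978751480579376, array([0.4951, 0.2065, 0.1511]), 418, np.float64(0.1932885855309011))
jar (array([ 0.5283, -0.2202]), 0.027085697278380394, array([ 0.5337, -0.2171,  0.0983]), 245, np.float64(0.10371360082024139))
grip (array([ 0.4512, -0.3357]), 0.163916677236557, array([ 0.4928, -0.2665,  0.1023]), 203, np.float64(0.11072551217453097))
 top comp 46 [ 0.3095 -0.3943  0.1049] ((0.3074754774570465, -0.39604833722114563), (0.041237179189920425, 0.01744978316128254), 16.540861129760742)
 top comp 17 [ 0.4375 -0.496   0.104 ] ((0.43802499771118164, -0.4952835440635681), (0.017450274899601936, 0.008263173513114452), 8.148160934448242)
 top comp 50 [ 0.4362 -0.3765  0.1055] ((0.4322551488876343, -0.3801380395889282), (0.042827218770980835, 0.01454706210643053), 43.41932678222656)
 top comp 166 [ 0.5296 -0.2209  0.1009] ((0.5275150537490845, -0.22234828770160675), (0.05044471472501755, 0.04520
[... 2351 characters left out ...]
35375977) 0.005907716848186695
 roller blob 49 [284.     176.9796] [ 0.6732 -0.0056  0.0295]
 roller blob 56 [259.7143 182.3393] [0.6611 0.0518 0.0288]
 roller blob 81 [286.5309 185.642 ] [ 0.6523 -0.0114  0.028 ]
 roller blob 79 [254.6076 189.7595] [0.6433 0.0638 0.0283]
 roller blob 63 [284.4921 202.7937] [ 0.6103 -0.0065  0.0294]
 roller blob 71 [293.3521 204.7887] [ 0.6053 -0.0271  0.0287]
 roller blob 52 [257.3269 205.0577] [0.6058 0.057  0.0294]
 roller blob 81 [261.1481 213.5062] [0.5857 0.0481 0.0283]
 roller blob 62 [284.6774 223.2419] [ 0.5614 -0.0067  0.029 ]
 roller blob 75 [293.4    226.2533] [ 0.5542 -0.0269  0.0278]
 roller blob 94 [288.0532 293.7021] [ 0.398  -0.0141  0.035 ]
```

```bash
cat >> h.py <<'E'
def rel(p,rpy,base=None):
    """shift (cm) and rotvec in tool axes from base (or measured) pose to target pose"""
    s=robot.observe(); b=base or (s['tool_pos'],s['tool_rot'])
    R0=R.from_euler('xyz',b[1]); 
    return np.round(np.r_[R0.inv().apply(np.array(p)-b[0])*100,(R0.inv()*R.from_euler('xyz',rpy)).as_rotvec()],3)
E
python3 - <<'E'
from h import *
from scipy.optimize import least_squares
np.set_printoptions(precision=4,suppress=True)
for n in("scene","top"):
    f=np.load(n+"0.npz"); W=cloud(n,f['d']); q=W[(W[...,2]>.066)&(W[...,2]<.074)&(W[...,1]>.27)&(W[...,1]<.47)&(W[...,0]>.34)&(W[...,0]<.55)]
    print(n,len(q),least_squares(lambda a:np.hypot(*(q[:,:2]-a[:2]).T)-a[2],[.44,.37,.07],loss='soft_l1',f_scale=.003).x)
b=([.207,.483,.244],[np.pi,0,2.7369])
print(rel([.42,.10,.29],[np.pi,0,1.6],b), rel([.4318,-.3775,.20],[np.pi,0,.735],b))
E
```

```text
scene 320 [0.438  0.3677 0.0719]
top 465 [0.4361 0.3685 0.0712]
[-34.66  -26.82   -4.6     0.     -0.      1.137] [-54.545 -70.248   4.4     0.     -0.      2.002]
```

Emit:
play_rows([
  [-3.5,-2.7,-0.5,0,0,0.11,1],
  [-7,-5.4,-1,0,0,0.23,1],
  [-10.4,-8,-1.4,0,0,0.34,1],
  [-13.9,-10.7,-1.9,0,0,0.45,1],
  [-17.4,-13.4,-2.4,0,0,0.57,1],
  [-20.8,-16.1,-2.8,0,0,0.68,1],
  [-24.3,-18.8,-3.3,0,0,0.8,1],
  [-27.7,-21.5,-3.8,0,0,0.91,1],
  [-31.2,-24.2,-4.3,0,0,1.02,1],
  [-34.7,-26.8,-4.6,0,0,1.137,1],
  [-36.7,-31,-4,0,0,1.22,1],
  [-38.7,-35.3,-3,0,0,1.3,1],
  [-40.7,-39.7,-2.5,0,0,1.39,1],
  [-42.7,-44,-2,0,0,1.48,1],
  [-44.7,-48.5,-1,0,0,1.57,1],
  [-46.7,-53,0,0,0,1.66,1],
  [-48.7,-57.5,1,0,0,1.74,1],
  [-50.7,-62,2,0,0,1.83,1],
  [-52.7,-66.3,3,0,0,1.92,1],
  [-54.5,-70.2,4.4,0,0,2.002,1],
])

```text
time: 2.1
tool_pos: [0.4309, -0.3799, 0.1992]
tool_rot: [3.141, -0.0, 0.73]
contact_force: [0.9, 0.6, -0.2]
opening: 0.0919
grip_force: 0.0
```

```bash
python3 - <<'E'
from h import *
s=robot.observe(); print(s['time'],s['tool_pos'],s['tool_rot'],s['qpos'])
print(rel([.4318,-.3775,.084],[np.pi,0,.735]))
E
```

```text
2.1 [ 0.43086779 -0.37985322  0.19919666] [ 3.14107947e+00 -5.11594987e-05  7.30274352e-01] [-8.55990988e-01  4.68757070e-01  1.45313750e+00  6.29423347e-05
  1.21918575e+00 -1.54906635e-02]
[ 2.260e-01 -1.190e-01  1.152e+01  1.000e-03 -0.000e+00 -5.000e-03]
```

Emit:
play_rows([
  [0,0,3,0,0,0,1],
  [0,0,6,0,0,0,1],
  [0,0,8,0,0,0,1],
  [0,0,9.5,0,0,0,1],
  [0,0,10.7,0,0,0,1],
  [0,0,11.5,0,0,0,1],
  [0,0,11.8,0,0,0,1],
  [0,0,11.8,0,0,0,1],
  [0,0,11.8,0,0,0,0.6],
  [0,0,11.8,0,0,0,0.3],
  [0,0,11.8,0,0,0,0.1],
  [0,0,11.8,0,0,0,0.05],
  [0,0,11.8,0,0,0,0.05],
  [0,0,11.8,0,0,0,0.05],
  [0,0,11.8,0,0,0,0.05],
  [0,0,11.8,0,0,0,0.05],
], squeeze=55)

```text
time: 3.7
tool_pos: [0.4312, -0.3773, 0.0817]
tool_rot: [-3.142, -0.0, 0.735]
contact_force: [0.5, 0.1, -0.2]
opening: 0.0328
grip_force: 0.0
```

Emit:
play_rows([
  [0,0,0,0,0,0,0],
  [0,0,0,0,0,0,0],
  [0,0,0,0,0,0,0],
  [0,0,0,0,0,0,0],
  [0,0,0,0,0,0,0],
  [0,0,-1,0,0,0,0],
  [0,0,-3,0,0,0,0],
  [0,0,-6,0,0,0,0],
  [0,0,-10,0,0,0,0],
  [0,0,-14,0,0,0,0],
  [0,0,-17,0,0,0,0],
  [0,0,-19,0,0,0,0],
  [0,0,-20,0,0,0,0],
  [0,0,-20,0,0,0,0],
], squeeze=55)

```text
time: 5.1
tool_pos: [0.4314, -0.3775, 0.2831]
tool_rot: [3.139, -0.0, 0.735]
contact_force: [0.6, 0.5, -2.0]
opening: 0.0156
grip_force: 54.9
```

```bash
python3 - <<'E'
from h import *
print(rel([.4344,-.0087,.283],[np.pi,0,.148]))
E
```

```text
[ 2.4947e+01 -2.7157e+01 -5.6000e-02  2.0000e-03 -1.0000e-03  5.8700e-01]
```

Emit:
play_rows([
  [1.25,-1.36,0,0,0,0.03,0],
  [3.75,-4.07,0,0,0,0.09,0],
  [6.25,-6.8,0,0,0,0.15,0],
  [8.75,-9.5,0,0,0,0.21,0],
  [11.25,-12.2,0,0,0,0.27,0],
  [13.75,-15,0,0,0,0.33,0],
  [16.25,-17.7,0,0,0,0.39,0],
  [18.75,-20.4,0,0,0,0.45,0],
  [21.25,-23.1,0,0,0,0.51,0],
  [23.5,-25.6,0,0,0,0.56,0],
  [24.95,-27.16,0,0,0,0.587,0],
  [24.95,-27.16,0,0,0,0.587,0],
  [24.95,-27.16,0,0,0,0.587,0],
])

```text
time: 6.4
tool_pos: [0.4338, -0.0084, 0.2807]
tool_rot: [-3.141, 0.002, 0.15]
contact_force: [0.1, 0.3, -1.6]
opening: 0.016
grip_force: 54.9
```

```bash
python3 - <<'E'
from h import *
np.set_printoptions(precision=4,suppress=True)
s=robot.observe(); print(s['time'],s['tool_pos'],s['tool_rot'],s['qpos'])
p,d=optics.read_camera("top"); cv2.imwrite("pics/top1.png",cv2.resize(p[120:340,180:420,::-1],None,fx=2.5,fy=2.5))
# scoop in view: points with z in .17...28
W=cloud("top",d); hsv=cv2.cvtColor(p,cv2.COLOR_RGB2HSV)
T=R.from_euler('xyz',s['tool_rot']); L=T.inv().apply(W.reshape(-1,3)-s['tool_pos']).reshape(W.shape)
m=(L[...,2]>.04)&(L[...,2]<.1)&(abs(L[...,1])<.08)&(L[...,0]>.0)&(L[...,0]<.12)
q=L[m]; print(m.sum(),q.min(0),q.max(0)); f=q[(q[:,2]>.072)&(abs(q[:,1])<.045)]
A=np.c_[f[:,:2],np.ones(len(f))]; print('floor plane',np.linalg.lstsq(A,f[:,2],rcond=None)[0],len(f), 'lip x',np.percentile(f[:,0],[98,100]))
print('y extents',np.percentile(q[:,1],[1,99]))
E
```

```text
6.4 [ 0.4338 -0.0084  0.2807] [-3.1413  0.002   0.1496] [-0.1962  0.144   1.6855 -0.0004  1.3141  1.2251]Traceback (most recent call last):
  File "<stdin>", line 9, in <module>
    return umr_minimum(a, axis, None, out, keepdims, initial, where)
ValueError: zero-size array to reduction operation minimum which has no identity
```

View pics/top1.png

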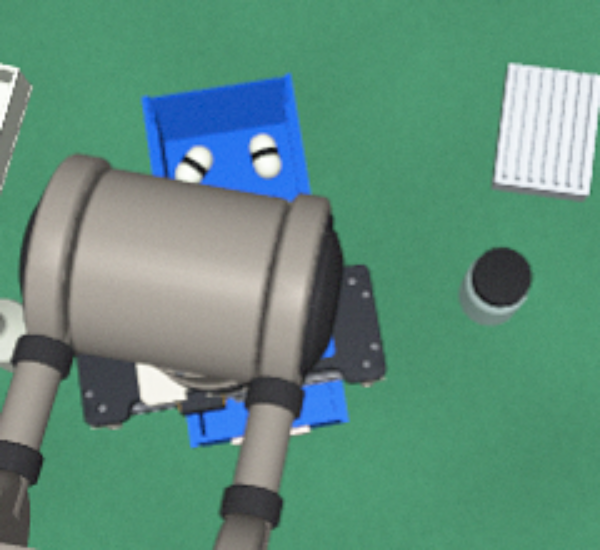

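The arm hides the scoop in the top view: only the bin's ends are visible, at (220,90) and (270,420), and the jar is at (500,285). I'll check the scoop's position in the gripper with the scene camera.

```bash
python3 - <<'E'
from h import *
np.set_printoptions(precision=4,suppress=True)
s=robot.observe()
p,d=optics.read_camera("scene"); cv2.imwrite("pics/scene1.png",cv2.resize(p[100:330,250:500,::-1],None,fx=2.5,fy=2.5))
W=cloud("scene",d)
T=R.from_euler('xyz',s['tool_rot']); L=T.inv().apply(W.reshape(-1,3)-s['tool_pos']).reshape(W.shape)
m=(L[...,2]>.03)&(L[...,2]<.1)&(abs(L[...,1])<.08)&(L[...,0]>-.04)&(L[...,0]<.12)
q=L[m]; print(m.sum(),q.min(0),q.max(0)); f=q[(q[:,2]>.072)&(abs(q[:,1])<.045)&(q[:,0]>.02)]
A=np.c_[f[:,:2],np.ones(len(f))]; print('floor plane',np.linalg.lstsq(A,f[:,2],rcond=None)[0],len(f), 'lip x',np.percentile(f[:,0],[95,98,100]))
print('y extents',np.percentile(q[:,1],[1,99]))
E
```

```text
1403 [-0.0199 -0.0516  0.0307] [0.0907 0.0529 0.0827]
floor plane [-0.0029 -0.001   0.079 ] 566 lip x [0.0854 0.0871 0.0907]
y extents [-0.051   0.0519]
```

View pics/scene1.png

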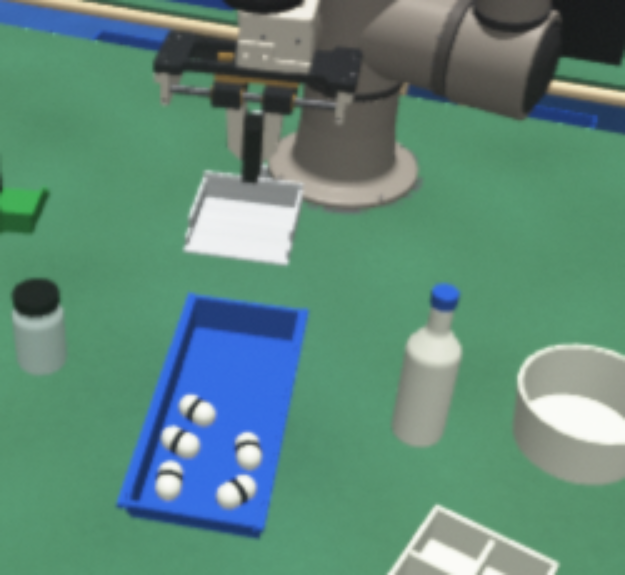

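Emit:
play_rows([
  [0.2,0,2,0,0,0,0],
  [0.2,0,5,0,0,0,0],
  [0.2,0,8,0,0,0,0],
  [0.2,0,11,0,0,0,0],
  [0.2,0,13.5,0,0,0,0],
  [0.2,0,15.5,0,0,0,0],
  [0.2,0,17,0,0,0,0],
  [0.2,0,18,0,-0.03,0,0],
  [0.2,0,18.5,0,-0.03,0,0],
  [0.2,0,18.7,0,-0.03,0,0],
  [0.2,0,18.7,0,-0.03,0,0],
])

```text
time: 7.6
tool_pos: [0.4362, -0.0086, 0.0947]
tool_rot: [-3.141, 0.03, 0.147]
contact_force: [-0.1, -0.5, -1.1]
opening: 0.0161
grip_force: 54.9
```

```bash
python3 - <<'E'
from h import *
np.set_printoptions(precision=4,suppress=True)
s=robot.observe(); print(s['time'],s['tool_pos'],s['tool_rot'],s['contact_force'],s['grip_force'])
p,d=optics.read_camera("scene"); cv2.imwrite("pics/scene2.png",cv2.resize(p[180:330,280:400,::-1],None,fx=4,fy=4))
E
```

```text
7.6 [ 0.4362 -0.0086  0.0947] [-3.1415  0.0297  0.1472] [-0.139  -0.5494 -1.1071] 54.93404030799866
```

View pics/scene2.png

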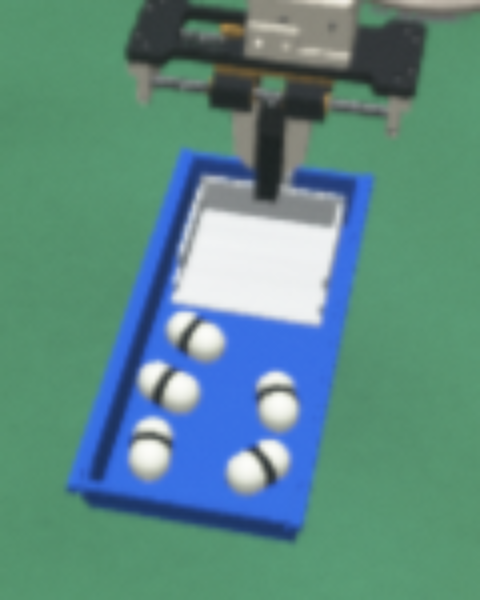

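Emit:
play_rows([
  [0,0,0.3,0,0,0,0],
  [0,0,0.5,0,0,0,0],
  [0,0,0.6,0,0,0,0],
  [0,0,0.65,0,0,0,0],
  [0,0,0.65,0,0,0,0],
  [0,0,0.65,0,0,0,0],
])

```text
time: 8.25
tool_pos: [0.4359, -0.0083, 0.089]
tool_rot: [3.141, 0.03, 0.148]
contact_force: [-4.0, -1.4, 7.0]
opening: 0.0158
grip_force: 54.9
```

Emit:
play_rows([
  [0.3,0,-0.01,0,0,0,0],
  [1,0,-0.03,0,0,0,0],
  [1.8,0,-0.05,0,0,0,0],
  [2.6,0,-0.08,0,0,0,0],
  [3.4,0,-0.1,0,0,0,0],
  [4.2,0,-0.13,0,0,0,0],
  [5,0,-0.15,0,0,0,0],
  [5.8,0,-0.17,0,0,0,0],
  [6.6,0,-0.2,0,0,0,0],
  [7.4,0,-0.22,0,0,0,0],
  [8.2,0,-0.25,0,0,0,0],
  [9,0,-0.27,0,0,0,0],
  [9.8,0,-0.29,0,0,0,0],
  [10.6,0,-0.32,0,0,0,0],
  [11.4,0,-0.34,0,0,0,0],
  [12,0,-0.36,0,0,0,0],
  [12.4,0,-0.37,0,0,0,0],
  [12.4,0,-0.37,0,0,0,0],
])

```text
time: 10.05
tool_pos: [0.5583, 0.01, 0.0891]
tool_rot: [3.142, 0.031, 0.148]
contact_force: [-6.3, -0.4, 8.9]
opening: 0.0155
grip_force: 55.0
```

```bash
cat > look.py <<'E'
from h import *
import sys
np.set_printoptions(precision=4,suppress=True)
s=robot.observe(); print(s['time'],s['tool_pos'],s['tool_rot'],s['contact_force'],s['grip_force'])
d=(s['tool_pos']-np.array([.557,.0096,0])); c,si=np.cos(.148),np.sin(.148)
print('bin xy tcp',c*d[0]+si*d[1],-si*d[0]+c*d[1])
n,a,b,e,f=sys.argv[1],*map(int,sys.argv[2:6])
p,_=optics.read_camera(n); cv2.imwrite("pics/"+sys.argv[6],cv2.resize(p[a:b,e:f,::-1],None,fx=4,fy=4))
E
python3 look.py scene 180 330 280 400 scene3.png
```

```text
10.05 [0.5583 0.01   0.0891] [3.1415 0.031  0.1482] [-6.3069 -0.4194  8.9468] 54.96981918811798
bin xy tcp 0.0013264111674723307 0.00022012309841828068
```

View pics/scene3.png

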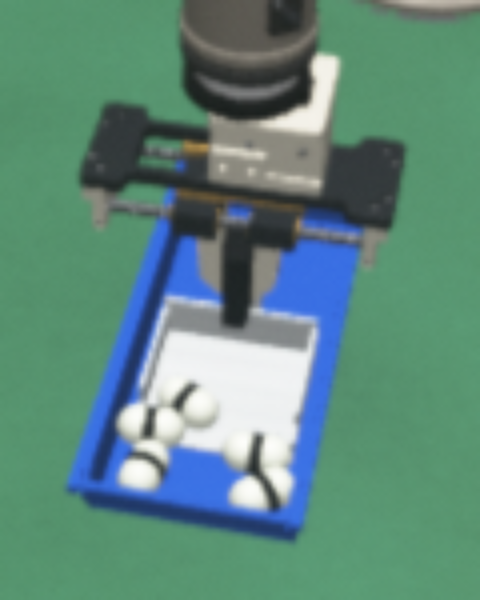

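One roller at (185,400) is already on the pan. Two more at (150,425) and (258,450) are at the lip, and two are against the far wall. I'll keep pushing.

Emit:
play_rows([
  [0.4,0,-0.01,0,0,0,0],
  [0.9,0,-0.03,0,0,0,0],
  [1.4,0,-0.04,0,0,0,0],
  [1.9,0,-0.06,0,0,0,0],
  [2.4,0,-0.07,0,0,0,0],
  [2.9,0,-0.09,0,0,0,0],
  [3.4,0,-0.1,0,0,0,0],
  [3.8,0,-0.11,0,0,0,0],
  [4.1,0,-0.12,0,0,0,0],
  [4.1,0,-0.12,0,0,0,0],
])

```text
time: 11.1
tool_pos: [0.5985, 0.0159, 0.0892]
tool_rot: [3.141, 0.032, 0.148]
contact_force: [-6.7, -1.3, 9.1]
opening: 0.0157
grip_force: 55.0
```

```bash
python3 look.py scene 180 330 280 400 scene4.png
```

```text
11.1 [0.5985 0.0159 0.0892] [3.1414 0.0317 0.1481] [-6.7203 -1.3317  9.0712] 54.96920585632324
bin xy tcp 0.04199617484071376 0.00010316431860265922
```

View pics/scene4.png

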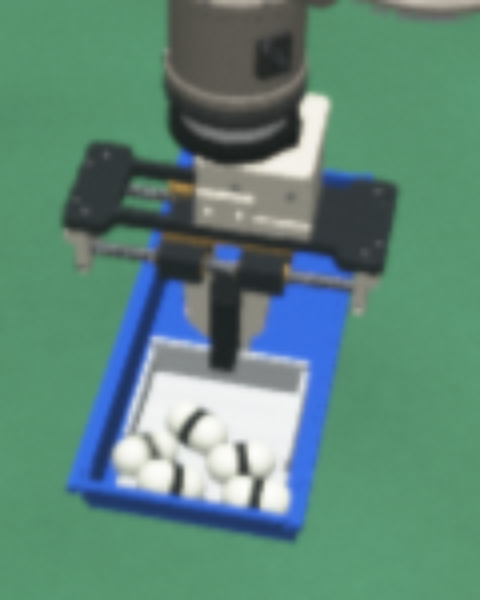

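All five rollers are now on or over the pan, with the front two at (170,478) and (258,495) near the lip. Next: nudge forward, tilt the nose up along the leaning wall, then lift.

Emit:
play_rows([
  [0.3,0,-0.01,0,0,0,0],
  [0.5,0,-0.03,0,0.03,0,0],
  [0.5,0,-0.08,0,0.08,0,0],
  [0.5,0,-0.12,0,0.13,0,0],
  [0.45,0,-0.15,0,0.18,0,0],
  [0.4,0,-0.18,0,0.23,0,0],
  [0.35,0,-0.2,0,0.28,0,0],
  [0.35,0,-0.2,0,0.33,0,0],
  [0.4,0,-0.2,0,0.38,0,0],
  [0.4,0,-0.25,0,0.43,0,0],
  [0.5,0,-0.4,0,0.47,0,0],
  [0.5,0,-0.6,0,0.5,0,0],
  [0.5,0,-1,0,0.5,0,0],
  [0.5,0,-2,0,0.5,0,0],
  [0.4,0,-3.5,0,0.5,0,0],
  [0.3,0,-5,0,0.5,0,0],
  [0.2,0,-6.5,0,0.5,0,0],
  [0.1,0,-8,0,0.5,0,0],
  [0.1,0,-9,0,0.5,0,0],
  [0.1,0,-9,0,0.5,0,0],
])

```text
time: 13.15
tool_pos: [0.6038, 0.0165, 0.1798]
tool_rot: [3.14, -0.472, 0.148]
contact_force: [-0.2, -0.1, -3.3]
opening: 0.016
grip_force: 55.0
```

```bash
python3 look.py scene 160 330 270 410 scene5.png
```

```text
13.15 [0.6038 0.0165 0.1798] [ 3.1403 -0.4723  0.1484] [-0.1768 -0.0657 -3.2947] 54.96661305427551
bin xy tcp 0.04729510303001861 -0.00010543678444609704
```

View pics/scene5.png

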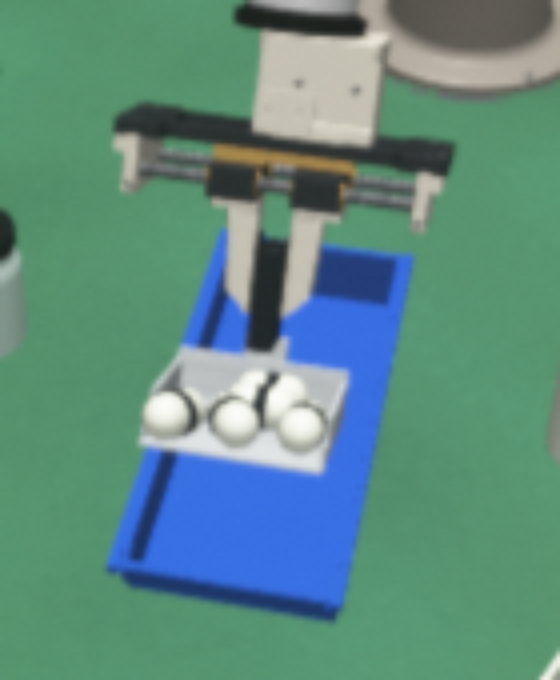

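All five rollers sit in the raised, tilted pan, around (165–300,385–430), and the bin is empty.

```bash
python3 - <<'E'
from h import *
s=robot.observe(); y=s['tool_rot'][2]; th=-s['tool_rot'][1]
print(rel([.604,.0165,.31],[np.pi,-.472,.148]))
b=([.604,.0165,.31],[np.pi,-.472,.148])
for f in (.25,.5,.75,1): print(f,rel([.604-.279*f,.0165+.2905*f,.31],[np.pi,-.472,.148+.352*f],b))
E
```

```text
[ 6.033e+00  2.600e-02 -1.168e+01  0.000e+00  2.000e-03  0.000e+00]
0.25 [-5.191 -8.212 -2.65   0.04   0.    -0.078]
0.5 [-10.381 -16.423  -5.299   0.08    0.     -0.157]
0.75 [-15.572 -24.635  -7.949   0.12    0.     -0.235]
1 [-20.762 -32.847 -10.599   0.16    0.     -0.314]
```

Emit:
play_rows([
  [0.3,0,-0.6,0,0,0,0],
  [0.9,0,-1.8,0,0,0,0],
  [1.6,0,-3.1,0,0,0,0],
  [2.4,0,-4.6,0,0,0,0],
  [3.2,0,-6.2,0,0,0,0],
  [4,0,-7.8,0,0,0,0],
  [4.8,0,-9.3,0,0,0,0],
  [5.4,0,-10.5,0,0,0,0],
  [5.8,0,-11.3,0,0,0,0],
  [6,0,-11.7,0,0,0,0],
  [6,0,-11.7,0,0,0,0],
])

```text
time: 14.3
tool_pos: [0.6035, 0.0167, 0.3096]
tool_rot: [-3.142, -0.47, 0.148]
contact_force: [0.3, 0.8, -2.9]
opening: 0.016
grip_force: 55.0
```

Emit:
play_rows([
  [-0.3,-0.5,-0.16,0.002,0,-0.005,0],
  [-1,-1.6,-0.53,0.008,0,-0.016,0],
  [-2.1,-3.3,-1.06,0.016,0,-0.031,0],
  [-3.3,-5.2,-1.7,0.026,0,-0.05,0],
  [-4.5,-7.2,-2.3,0.035,0,-0.069,0],
  [-5.8,-9.2,-2.97,0.045,0,-0.088,0],
  [-7.1,-11.2,-3.6,0.055,0,-0.107,0],
  [-8.3,-13.1,-4.24,0.064,0,-0.126,0],
  [-9.6,-15.1,-4.88,0.074,0,-0.145,0],
  [-10.8,-17.1,-5.5,0.083,0,-0.163,0],
  [-12.1,-19.1,-6.16,0.093,0,-0.182,0],
  [-13.3,-21,-6.8,0.102,0,-0.201,0],
  [-14.5,-23,-7.42,0.112,0,-0.22,0],
  [-15.8,-25,-8.07,0.122,0,-0.239,0],
  [-17,-26.9,-8.7,0.131,0,-0.257,0],
  [-18.3,-28.9,-9.3,0.141,0,-0.276,0],
  [-19.3,-30.5,-9.84,0.149,0,-0.292,0],
  [-20.2,-31.9,-10.3,0.155,0,-0.305,0],
  [-20.7,-32.8,-10.6,0.16,0,-0.314,0],
  [-20.7,-32.8,-10.6,0.16,0,-0.314,0],
])

```text
time: 16.3
tool_pos: [0.3238, 0.3075, 0.3101]
tool_rot: [-3.141, -0.47, 0.502]
contact_force: [0.2, -1.2, -2.9]
opening: 0.0158
grip_force: 55.0
```

```bash
python3 look.py scene 110 310 370 540 scene6.png; python3 - <<'E'
from h import *
s=robot.observe(); print(s['qpos'])
t=np.array([.437,.368]); n=np.array([np.cos(.5),np.sin(.5)])
for th,al,z in((.3,-.13,.25),(0,-.115,.172),(-.15,-.103,.179),(-.3,-.087,.1875),(-.6,-.054,.20),(-.9,-.019,.202),(-1.05,-.002,.2)):
    print(th,rel([*(t+al*n),z],[np.pi,-th,.5]))
E
```

```text
16.3 [0.3238 0.3075 0.3101] [-3.1407 -0.4698  0.5025] [ 0.2353 -1.2148 -2.8789] 54.96682405471802
bin xy tcp -0.18669273964829564 0.3290191081307371
[ 0.62305451 -0.08924121  1.93680246 -0.07378538  0.82844611  1.72902833]
0.3 [-2.905e+00  5.100e-02  5.274e+00 -1.000e-03 -1.700e-01  2.000e-03]
0 [-5.0990e+00  5.7000e-02  1.2908e+01 -1.0000e-03 -4.7000e-01  2.0000e-03]
-0.15 [-3.7120e+00  5.9000e-02  1.2827e+01 -1.0000e-03 -6.2000e-01  2.0000e-03]
-0.3 [-1.9000e+00  6.2000e-02  1.2794e+01 -1.0000e-03 -7.7000e-01  2.0000e-03]
-0.6 [ 1.6080e+00  6.7000e-02  1.3173e+01 -0.0000e+00 -1.0700e+00  2.0000e-03]
-0.9 [ 4.819e+00  7.400e-02  1.458e+01 -0.000e+00 -1.370e+00  2.000e-03]
-1.05 [ 6.2440e+00  7.8000e-02  1.5528e+01  0.0000e+00 -1.5200e+00  2.0000e-03]
```

View pics/scene6.png

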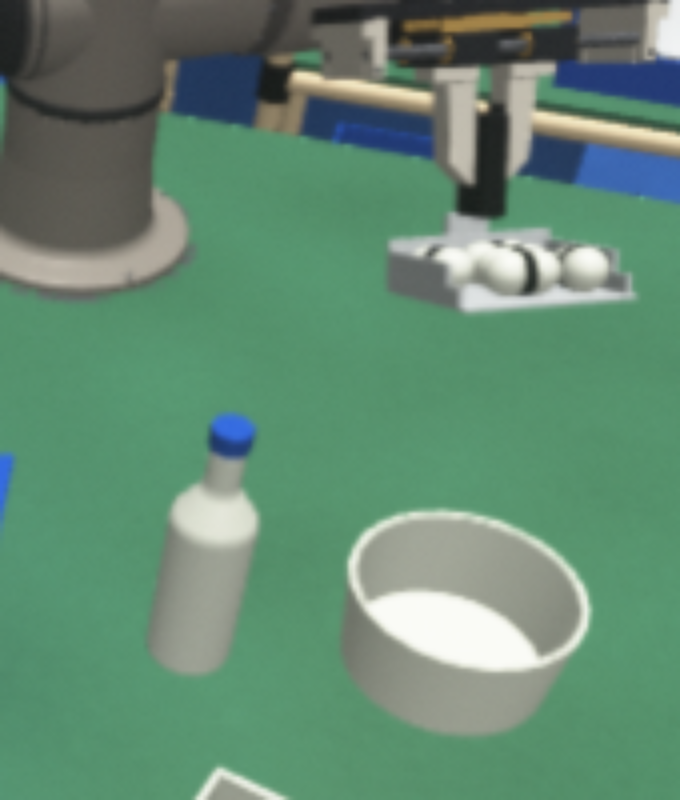

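Emit:
play_rows([
  [-0.7,0.01,1.2,0,-0.04,0,0],
  [-1.6,0.03,2.8,0,-0.09,0,0],
  [-2.4,0.04,4.2,0,-0.14,0,0],
  [-2.9,0.05,5.6,0,-0.18,0,0],
  [-3.4,0.05,7.2,0,-0.24,0,0],
  [-3.9,0.05,8.8,0,-0.3,0,0],
  [-4.4,0.05,10.4,0,-0.36,0,0],
  [-4.8,0.05,11.8,0,-0.42,0,0],
  [-5.1,0.06,12.8,0,-0.47,0,0],
  [-5.1,0.06,12.9,0,-0.47,0,0],
  [-4.7,0.06,12.9,0,-0.52,0,0],
  [-4.2,0.06,12.85,0,-0.57,0,0],
  [-3.7,0.06,12.8,0,-0.62,0,0],
  [-3.1,0.06,12.8,0,-0.67,0,0],
  [-2.5,0.06,12.8,0,-0.72,0,0],
  [-1.9,0.06,12.8,0,-0.77,0,0],
  [-1.3,0.06,12.85,0,-0.82,0,0],
  [-0.7,0.06,12.9,0,-0.87,0,0],
  [-0.1,0.06,13,0,-0.92,0,0],
  [0.4,0.06,13.05,0,-0.97,0,0],
])

```text
time: 18.35
tool_pos: [0.3814, 0.3364, 0.1959]
tool_rot: [-3.141, 0.499, 0.5]
contact_force: [0.2, 0.3, -1.8]
opening: 0.0156
grip_force: 55.0
```

```bash
python3 - <<'E'
from h import *
s=robot.observe(); print(s['tool_pos'],s['tool_rot'],s['qpos'],s['contact_force'])
t=np.array([.437,.368]); n=np.array([np.cos(.5),np.sin(.5)])
for th,al,z in((-.6,-.054,.20),(-.9,-.019,.202),(-1.05,-.002,.2)):
    print(th,rel([*(t+al*n),z],[np.pi,-th,.5]))
E
```

```text
[0.38140128 0.3363557  0.19591976] [-3.14054593  0.49941121  0.49979556] [0.55534312 0.63973125 1.2662348  0.02801071 1.73427507 1.62413241] [ 0.19704835  0.32926767 -1.75616945]
-0.6 [ 0.679 -0.113 -0.835 -0.001 -0.101 -0.   ]
-0.9 [ 3.656e+00 -1.150e-01 -2.687e+00 -1.000e-03 -4.010e-01  0.000e+00]
-1.05 [ 5.244e+00 -1.160e-01 -3.326e+00 -1.000e-03 -5.510e-01  0.000e+00]
```

Emit:
play_rows([
  [0.7,0,-0.8,0,-0.1,0,0],
  [1.7,0,-1.4,0,-0.2,0,0],
  [2.7,0,-2,0,-0.3,0,0],
  [3.6,0,-2.7,0,-0.4,0,0],
  [3.6,0,-2.7,0,-0.4,0,0],
  [3.6,0,-2.7,0,-0.4,0,0],
  [3.6,0,-2.7,0,-0.4,0,0],
  [2.5,0,-4,0,-0.4,0,0],
  [0.5,0,-6,0,-0.4,0,0],
  [-1.5,0,-8,0,-0.3,0,0],
  [-4,0,-11,0,-0.2,0,0],
  [-6.5,0,-13,0,-0.1,0,0],
  [-8.5,0,-14,0,0.1,0,0],
  [-10,0,-14,0,0.2,0,0],
  [-10,0,-14,0,0.3,0,0],
  [-10,0,-14,0,0.4,0,0],
  [-10,0,-14,0,0.5,0,0],
  [-10,0,-14,0,0.5,0,0],
])

```text
time: 20.15
tool_pos: [0.3594, 0.3252, 0.3704]
tool_rot: [-3.141, -0.007, 0.501]
contact_force: [-0.8, -0.7, -1.4]
opening: 0.0159
grip_force: 55.0
```

```bash
python3 look.py scene 170 320 380 540 scene7.png; python3 - <<'E'
from h import *
print(robot.observe()['qpos'])
for f in (.33,.66,1.):
    pass
E
```

```text
20.15 [0.3594 0.3252 0.3704] [-3.1405 -0.0074  0.5012] [-0.7619 -0.6973 -1.4498] 54.96678292751312
bin xy tcp -0.14888798335290193 0.3412451358599867
[5.76358117e-01 1.96600415e-01 1.37964969e+00 6.00491100e-04
 1.56146376e+00 1.64627639e+00]
```

View pics/scene7.png

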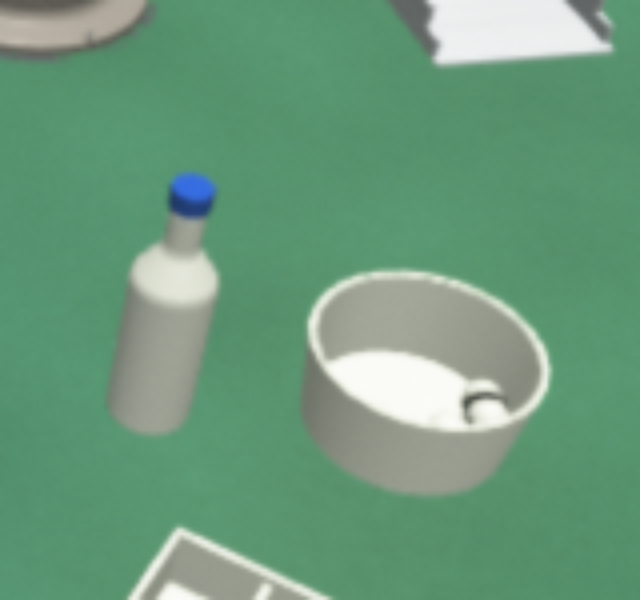

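The tub holds at least one visible roller, at (485,405). No stray rollers show on the bench, and the bottle and tub haven't moved. I'll swing away, then check with the top camera.

```bash
python3 - <<'E'
from h import *
print(rel([.335,.19,.18],[np.pi,0,.5]))
E
```

```text
[-8.7890e+00  1.0689e+01  1.8927e+01 -1.0000e-03 -4.0000e-03  1.0000e-03]
```

Emit:
play_rows([
  [-0.9,1.1,0.5,0,0,0,0],
  [-2.6,3.2,2,0,0,0,0],
  [-4.4,5.3,4,0,0,0,0],
  [-6,7.5,7,0,0,0,0],
  [-7.5,9.3,10,0,0,0,0],
  [-8.5,10.5,13,0,0,0,0],
  [-8.8,10.7,16,0,0,0,0],
  [-8.8,10.7,18,0,0,0,0],
  [-8.8,10.7,18.9,0,-0.004,0,0],
  [-8.8,10.7,18.9,0,-0.004,0,0],
  [-8.8,10.7,18.9,0,-0.004,0,0],
])

```text
time: 21.3
tool_pos: [0.3372, 0.1908, 0.1784]
tool_rot: [-3.141, 0.003, 0.5]
contact_force: [-0.1, -0.0, -0.6]
opening: 0.0157
grip_force: 55.0
```

```bash
python3 - <<'E'
from h import *
np.set_printoptions(precision=4,suppress=True)
s=robot.observe(); print(s['time'],s['tool_pos'],s['tool_rot'])
p,d=optics.read_camera("top"); cv2.imwrite("pics/top2.png",cv2.resize(p[130:400,50:370,::-1],None,fx=2.2,fy=2.2))
W=cloud("top",d); m=(np.hypot(W[...,0]-.437,W[...,1]-.368)<.064)
print('in tub pts >.015:',(m&(W[...,2]>.015)).sum(), m.sum())
m=(W[...,2]>.066)&(W[...,2]<.074)&(W[...,1]>.27)&(W[...,1]<.47)&(W[...,0]>.34)&(W[...,0]<.55)
from scipy.optimize import least_squares
q=W[m]; print(least_squares(lambda a:np.hypot(*(q[:,:2]-a[:2]).T)-a[2],[.44,.37,.07],loss='soft_l1',f_scale=.003).x)
E
```

```text
21.3 [0.3372 0.1908 0.1784] [-3.1412  0.003   0.5004]
in tub pts >.015: 935 1349
[0.4345 0.3682 0.0721]
```

View pics/top2.png

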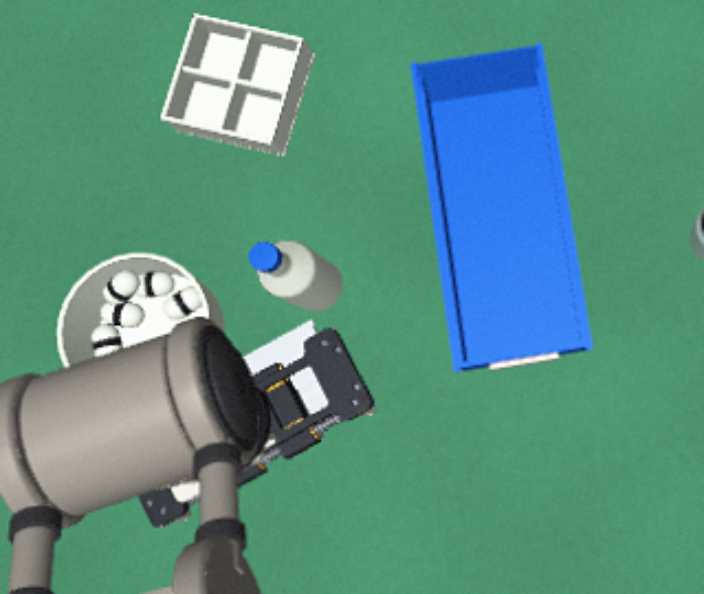

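All five rollers are in the tub, at about (120,285), (157,283), (183,300), (125,315) and (105,340). The bin is empty. Now I'll put the scoop down, and from here I'll use numbers only: I count 11 pictures viewed, one over the limit of 10.

Emit:
play_rows([
  [0,0,1.5,0,0,0,0],
  [0,0,3.5,0,0,0,0],
  [0,0,5.5,0,0,0,0],
  [0,0,7.3,0,0,0,0],
  [0,0,8.5,0,0,0,0],
  [0,0,9.1,0,0,0,0],
  [0,0,9.4,0,0,0,0],
  [0,0,9.6,0,0,0,0],
  [0,0,9.7,0,0,0,0],
  [0,0,9.7,0,0,0,0],
])

```text
time: 22.35
tool_pos: [0.3365, 0.1905, 0.0816]
tool_rot: [-3.141, 0.002, 0.5]
contact_force: [-3.3, -1.5, 8.0]
opening: 0.0155
grip_force: 55.0
```

Contact is at the right height, so I'll open and retreat straight up.

Emit:
play_rows([
  [0,0,-0.05,0,0,0,0.3],
  [0,0,-0.05,0,0,0,0.5],
  [0,0,-0.05,0,0,0,0.6],
  [0,0,-0.05,0,0,0,0.6],
  [0,0,-0.05,0,0,0,0.6],
  [0,0,-0.05,0,0,0,0.6],
  [0,0,-1,0,0,0,0.6],
  [0,0,-3,0,0,0,0.6],
  [0,0,-6,0,0,0,0.6],
  [0,0,-9,0,0,0,0.6],
  [0,0,-12,0,0,0,0.6],
  [0,0,-15,0,0,0,0.6],
  [0,0,-17,0,0,0,0.6],
  [0,0,-18,0,0,0,0.6],
  [0,0,-18,0,0,0,0.6],
])

```text
time: 23.85
tool_pos: [0.3371, 0.1907, 0.2617]
tool_rot: [3.142, 0.001, 0.5]
contact_force: [-0.9, -0.3, -0.9]
opening: 0.0554
grip_force: 0.0
```

```bash
python3 - <<'E'
from h import *
np.set_printoptions(precision=4,suppress=True)
s=robot.observe(); print(s['time'],s['tool_pos'],s['opening'],s['contact_force'])
p,d=optics.read_camera("scene"); W=cloud("scene",d)
c,si=np.cos(.5),np.sin(.5); dx,dy=W[...,0]-.3365,W[...,1]-.1905
x,y,z=c*dx+si*dy,-si*dx+c*dy,W[...,2]
m=(abs(x)<.03)&(abs(y)<.02)&(z>.05)&(z<.13); print('grip top',np.percentile(z[m],98),m.sum(),W[m].mean(0))
m=(x>.035)&(x<.08)&(abs(y)<.04)&(z>-.01)&(z<.03); A=np.c_[x[m],y[m],np.ones(m.sum())]
print('pan plane',np.linalg.lstsq(A,z[m],rcond=None)[0])
E
```

```text
23.85 [0.3371 0.1907 0.2617] 0.05541015142484188 [-0.9266 -0.255  -0.896 ]
grip top 0.10924005437810833 94 [0.3379 0.1859 0.0943]
pan plane [-0.0177 -0.0112  0.0042]
```

The scoop is standing flat and free of the gripper.

```bash
python3 -c "
from cell import robot
print(robot.hand_in())"
```

```text
the job is handed in; nothing more can be done
None
```

I tipped all five rollers into the tub, put the scoop down flat on the bench and handed the job in at about 24 s; no verdict came back, and I viewed 11 pictures, one over the limit of 10.

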